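Twist the rinse basket out of its lock and tip the valve balls into the tray

TASK

The steel mesh rinse basket is twist-locked in its white dock, and nobody knows whether this lock is left- or right-handed: take the basket by the bar over its top, try which way it gives, turn it free and lift it out level, without spilling the three steel balls. Stand it on the black drip mat and let go, then take it again by its tail handle and tip it so that all three balls roll out through the notched spout into the white tray. Finish with the empty basket standing upright on the drip mat again, and do not knock over the two glass bottles.

Things in the scene. Friction and masses are not known exactly. Their poses are not given: they have to be found in the camera images.
- basket: Stainless mesh basket, 0.2 kg, loose. Origin: centre of its underside, on the plane of its feet; z up, x to the spout, tail handle at -x. Round, radius 43 mm, rim 50 mm above the feet. Rear half (x<0): flat floor 14 mm above the feet, where the balls lie. Front half: ramp rising 20 degrees to the spout, which holds the balls while level. Feet 12 mm high.
- bail (a point): Centre of the bar over the basket's top, for turning and lifting: flat steel bar 90 mm long along the basket's y, 10 mm thick (basket x), 14 mm high; this point is on the basket's axis, 79 mm above the feet. Fingers close along the basket's x. Axes as the basket's.
- tail (a point): Grip point of the tail handle, 72 mm behind the basket's axis, 42 mm above the feet: a level steel bar from x=-42 to -98 mm of the basket, 12 mm wide (basket y), 16 mm high. Fingers close along the basket's y, more than 45 mm behind the basket's axis. Axes as the basket's.
- lip (a point): End of the spout, 52 mm ahead of the basket's axis and 33 mm above the feet, on the ramp's surface; the notch is 38 mm wide. The balls leave here when the basket is tipped spout-down well over 20 degrees (45 to 55 is good).
- dock: White twist-lock dock, fixed. Origin: centre of its underside; x, y as the locked basket's (within a degree). Ring of radius 58 mm, 15 mm high, on a thin steel plate 150 x 150 mm. The basket's feet stand in its recess (radius 36 mm, 1.5 mm play), 4 mm above the bench. Lifted 30 mm, the unlocked basket is clear of everything.
- lug (a point): The basket's lug at its +y side (another at -y): 14 mm wide, 12 to 16 mm above the feet, reaching out to 56 mm from the axis. This point: 50 mm from the axis. Locked, the lugs lie under the dock's two claws.
- claw (a point): Underside of the dock's +y claw (another at -y): steel, 18 mm wide, 48 to 67 mm from the dock's axis, 28 mm high. The basket turns one way only, clockwise or anticlockwise, differing each time and not visible: the wrong way stops hard after 5 degrees (held firmly, over 0.35 N m by 15), the free way drags under 0.2 N m. Beyond 30 degrees the lugs are clear; 45 to 90 is safe.
- mat: Black rubber drip mat, fixed, 170 mm (its x) x 150 mm (its y), 4 mm thick; its top is 4 mm above its origin, which is the centre of its underside.
- tray: White plastic open tray, fixed, 170 x 170 mm outside, 35 mm high, walls and floor 4 mm. Origin: centre of its underside. Dock and tray stand on either side of the mat, and which is on which side differs.
- ball0_center (a point): Centre of one of three identical steel balls, 16 mm in diameter, 17 g, in the basket at the start.
- ball1_center (a point): Centre of one of three identical steel balls, 16 mm in diameter, 17 g, in the basket at the start.
- ball2_center (a point): Centre of one of three identical steel balls, 16 mm in diameter, 17 g, in the basket at the start.
- ball0: The steel ball with its centre at ball0_center; this origin lies on the ball's surface and turns with it.
- ball1: The steel ball with its centre at ball1_center; this origin lies on the ball's surface and turns with it.
- ball2: The steel ball with its centre at ball2_center; this origin lies on the ball's surface and turns with it.
- bottle_a: Conical glass bottle with a cap, 62 mm across at the foot, 200 mm tall, standing loose at one end of the work area: leave it standing. Origin: centre of its underside.
- bottle_b: As bottle_a, at the other end.
Mind the look-alikes: they are no part of the job. What is shaped like the tray but pink or yellow is not meant.

How it is judged (in metres and radians):
On the way, in this order (a step that is already met when the one before it is completed fails the run):
1. the basket is lifted out of the dock (its feet more than 45 mm above the bench), held by the bar over its top, within 20 degrees of level, with all three balls in it (distance between the grasp point and bail below 0.05 m and contact force between the fingers and basket above 1 N and z of basket in the frame of dock above 0.045 m and angle between basket's own z axis and vertical below 0.35 rad and horizontal distance between each of ball0_center, ball1_center, ball2_center and basket below 0.045 m and z of each of ball0_center, ball1_center, ball2_center in the frame of basket above 0.01 m), for 0.1 s.
2. the basket stands upright on the drip mat, let go, with all three balls in it (x of basket in the frame of mat between -0.075 and 0.075 m and y of basket in the frame of mat between -0.065 and 0.065 m and z of basket in the frame of mat between 0 and 0.009 m and angle between basket's own z axis and vertical below 0.1 rad and contact force between the fingers and basket below 0.1 N and linear speed of basket below 0.02 m/s and horizontal distance between each of ball0_center, ball1_center, ball2_center and basket below 0.045 m and z of each of ball0_center, ball1_center, ball2_center in the frame of basket above 0.01 m), for 0.2 s.
3. the basket, held by its tail handle, is tipped by more than 26 degrees with its spout over the tray (angle between basket's own z axis and vertical above 0.45 rad and x of the grasp point in the frame of basket below -0.045 m and horizontal distance between lip and tray below 0.1 m and contact force between the fingers and basket above 1 N), for 0.2 s.
At the end, for the whole second after the job is handed in: All three balls lie at rest on the floor of the tray, and the basket stands upright (within 6 degrees) and at rest on the drip mat, its axis within 75 mm (mat x) and 65 mm (mat y) of the mat's centre, touched by no finger (x of basket in the frame of mat between -0.075 and 0.075 m and y of basket in the frame of mat between -0.065 and 0.065 m and z of basket in the frame of mat between 0 and 0.009 m and angle between basket's own z axis and vertical below 0.1 rad and contact force between the fingers and basket below 0.1 N and linear speed of basket below 0.02 m/s and x of ball0_center in the frame of tray between -0.083 and 0.083 m and y of ball0_center in the frame of tray between -0.083 and 0.083 m and z of each of ball0_center, ball1_center, ball2_center in the frame of tray below 0.03 m and x of ball1_center in the frame of tray between -0.083 and 0.083 m and y of ball1_center in the frame of tray between -0.083 and 0.083 m and x of ball2_center in the frame of tray between -0.083 and 0.083 m and y of ball2_center in the frame of tray between -0.083 and 0.083 m and linear speed of each of ball0, ball1, ball2 below 0.05 m/s).
It fails at once if a glass bottle is tipped over (more than 30 degrees) (angle between any of bottle_a, bottle_b's own z axis and vertical above 0.52 rad).
It also fails if it takes over 64 s, if anything falls off the work surface, if the arm or the gripper's body presses on something with over 40 N, if the wrist force passes 120 N, or if a joint passes its speed limit or range.

ROBOT

A 7-joint arm with a two-finger parallel gripper is mounted at the origin on the work surface. World frame = base frame: x ahead of the robot, y to its left, z up, the work surface at z = 0. Lengths are in mm, angles in rad, forces in N, time in s.
With the tool pointing down it reaches from about 400 to 875 mm from the base axis. Payload 4.4 kg.
Tool frame: the origin (TCP) lies midway between the tips of the shut fingers; the grasp point (between the pads) lies 19 mm behind it (ctrl.pinch_z is the distance from the TCP to the grasp point, in mm); z points along the fingers, y is the line along which they close (so a half turn about z gives the same grasp; the last joint's range is limited). The gripper opens to 85 mm and grips with 20 to 120 N. Pads are 22 mm wide; open, the fingers measure 114 mm over their backs; the gripper's body (76 mm by 85 mm) begins 54 mm behind the grasp point. The pads swing forward as they close: fully open they stand 13 mm farther back than shut.
Start: joints at [-1.324, 0.628, 0.038, 1.517, -0.027, 0.996, -0.02], TCP at [199.997, 618.481, 231.313] pointing down, gripper open.
Joint ranges: [-3.06, 3.06], [-0.37, 2.12], [-1.25, 1.32], [0.18, 2.47], [-1.1, 4.24], [0.23, 1.98], [-2.94, 2.94]. Speed limits (rad/s): [2.57, 2.57, 3.14, 3.14, 3.14, 3.14, 3.14].

INTERFACE

Orientations are given as [roll, pitch, yaw] about the fixed x, y, z axes, in that order (R = Rz(yaw) Ry(pitch) Rx(roll)).
In Python, from cell import read_state, cams, order, ctrl gives the robot as it stands.
- The arm moves only by the tool move_arm, never from a script. Its argument "targets" is text: rows parted by semicolons, each of 7 numbers parted by spaces: the gripper's target within -1 to 1 (fully open at 1, half-way at 0, shut at -1), then the shift along the tool's x, y, z in cm, then the turn, a rotation vector about the tool's x, y, z in degrees. A call has 1 to 5 rows; each row shifts and turns the commanded pose from where the row before left it, along the tool's axes as they then stand; what a row does not reach is not made up. A row lasts 1/12 s, in which the tool goes at most 41.7 mm and 7.16 degrees, less where a joint would pass 70% of its speed; a pose out of reach is approached as far as the arm can. A call with a gripper value outside its range is refused whole. The fingers move at their own pace and stop on an object; the grip force is fixed at half the most. Time passes only in rows, so rows that do not move let the fingers close. It gives the time, the measured TCP pose, the force, the opening and the grip force at its end, in the units of the state.
- read_state(): the state, without advancing time (a new reading comes with each control period).
- cams.get_image(name): name is "scene" or "top" or "wrist"; returns a dict with "color" (480x640x3 uint8, red, green, blue), "fovy" (degrees; the focal length in pixels is half the picture's height over the tangent of half this angle, whatever the lens; pixels are square), "cx", "cy" (the principal point, pixels), "rvec" (rotation vector, rad) and "tvec" (3), from world to camera coordinates, as OpenCV has them. Camera axes: x right, y down, z forward; pixel columns grow to the right and rows downward; lengths in mm; the calibration is good to about 2 mm. A picture is of the moment at which its call begins. There is no depth.
- order.finish_job(): hands the job in; it is judged then, once.
The state is a dict: "clock": time; "qpos": joint angles; "qd": joint speeds; "tau": joint torques, N m; "eef_pos": TCP position; "tool_rot": TCP orientation; "force": force on the tool from outside, world axes, zero at the start; "torque": the same for the moment, N m; "width": finger opening in mm; "gripper_force": force on a finger pad.
Only numpy, scipy, OpenCV 4.12 (cv2) and the standard library are available. Lean on these libraries where they do the work, as an engineer would, in place of code of your own. Each camera call takes 0.05 s, during which the arm holds its last target. There are 200 camera calls.

## Working session

There is one attempt and no reset: what is moved stays moved. The work goes in short steps, Python scripts to look and compute and a tool call to move; the robot and the scene stay as the last step left them, time stands still between calls to the robot, and variables do not carry over. Pictures are saved under pics/ and viewed, at most 10 in all, crops included, and the job is handed in when it is done.

Besides the shell and the picture viewer there is one more tool, called after "Request:" as name(argument=value, ...), one argument or row to a line, values as JSON. move_arm: Moves the arm, as the interface text tells. Its arguments: {"type":"object","properties":{"targets":{"type":"string"}},"required":["targets"]}

```bash
mkdir -p pics; ls
cat > h.py <<'E'
import numpy as np, cv2
from scipy.spatial.transform import Rotation as R
from cell import read_state, cams, order, ctrl
def cam(n):
    d=cams.get_image(n); d['f']=240/np.tan(np.radians(d['fovy']/2)); d['R']=cv2.Rodrigues(np.array(d['rvec'],float))[0]; d['t']=np.array(d['tvec'],float).ravel(); return d
def save(d,n): cv2.imwrite('pics/'+n,cv2.cvtColor(d['color'],cv2.COLOR_RGB2BGR))
def ray(d,u,v):
    r=d['R'].T@np.array([(u-d['cx'])/d['f'],(v-d['cy'])/d['f'],1]); return -d['R'].T@d['t'],r
def onz(d,u,v,z):
    c,r=ray(d,u,v); return c+r*(z-c[2])/r[2]
def proj(d,p):
    q=d['R']@np.array(p,float)+d['t']; return q[:2]/q[2]*d['f']+[d['cx'],d['cy']]
E
python3 - <<'E'
from h import *
import pickle
D={}
for n in('scene','top','wrist'):
    d=cam(n); save(d,n+'0.png'); D[n]=d; print(n,d['fovy'],d['cx'],d['cy'],-d['R'].T@d['t'],d['R'][2])
pickle.dump(D,open('D.pkl','wb'))
s=read_state(); print(s, ctrl.pinch_z)
E
```

```text
pics
scene 52.73415233541077 324.2076846775001 242.42225041765073 [1595.05410547  609.03516833  888.32424149] [-0.75497548 -0.34758809 -0.55605264]
top 53.13115940878957 322.20463539149233 237.96972165169626 [ 375.57383329   84.38147517 1313.12257939] [ 0.09346981  0.0287625  -0.99520657]
wrist 65.858881527606 320.8586150404344 242.2929380533961 [135.36161893 638.32259187 373.29737975] [ 0.25384641 -0.0835307  -0.96363096]
{'clock': 0.15, 'qpos': array([-1.3238032 ,  0.62916083,  0.03846428,  1.51811052, -0.02700754,
        0.99632121, -0.02002318]), 'qd': array([ 0.00011799, -0.00420527, -0.00072454, -0.00371627,  0.00162076,
       -0.00135645,  0.00036297]), 'tau': array([ 1.96978457e-03, -5.63792217e+01,  1.22774441e+00, -1.93651628e+01,
        1.11548096e-02,  7.34774920e-03, -2.19448378e-05]), 'eef_pos': array([199.84694686, 618.02132814, 230.59191451]), 'tool_rot': array([-3.14011103e+00,  1.13153109e-05,  2.82876002e+00]), 'force': array([ 0.69991493,  0.03154469, -0.25479924]), 'torque': array([-0.01933528,  0.02799874, -0.00456663]), 'gripper_force': 0.0, 'width': 85.43037476657324} 18.700000000000003
```

View pics/top0.png

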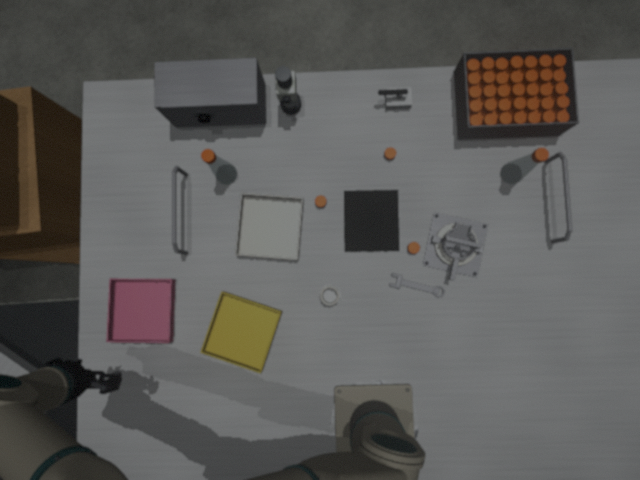

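View pics/scene0.png

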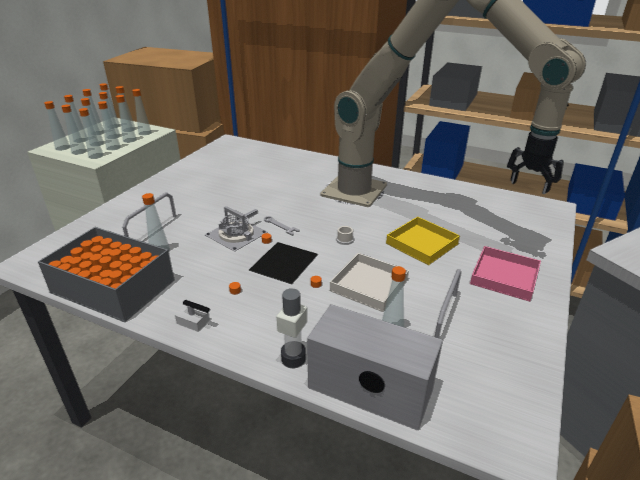

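The top view shows the mat at (371,221), the white tray at (270,228), with pink and yellow look-alikes at (141,310) and (243,331). The dock and basket are at (456,244), and the bottles at (225,175) and (512,173). The white tray is the one that fits: it is beside the mat, opposite the dock.

Run:
```python
from h import *
import pickle
D=pickle.load(open('D.pkl','rb'))
t=D['top'];s=D['scene']
g=cv2.cvtColor(t['color'],cv2.COLOR_RGB2BGR)
a=cv2.resize(g[200:290,410:500],(400,400),interpolation=cv2.INTER_CUBIC)
b=cv2.resize(cv2.cvtColor(s['color'],cv2.COLOR_RGB2BGR)[190:260,200:270],(400,400),interpolation=cv2.INTER_CUBIC)
cv2.imwrite('pics/crop.png',np.hstack([a,b]))
gray=t['color'].mean(2).astype(np.uint8)
def quad(mask,z,name,lo,hi):
    cs,_=cv2.findContours(mask.astype(np.uint8),cv2.RETR_EXTERNAL,cv2.CHAIN_APPROX_NONE)
    for c in cs:
        if lo<cv2.contourArea(c)<hi:
            P=np.array([onz(t,u,v,z)[:2] for u,v in c[:,0].astype(float)],np.float32)
            print(name,cv2.minAreaRect(c)[0],cv2.minAreaRect(P))
m=np.zeros_like(gray); m[180:265,335:410]=gray[180:265,335:410]<45
quad(m,4,'mat',1500,6000)
hsv=cv2.cvtColor(t['color'],cv2.COLOR_RGB2HSV)
print('tray px',t['color'][228,270],t['color'][196,270],t['color'][228,305],t['color'][228,320],t['color'][223,430], t['color'][260,432])
for c in [(245,195),(303,198),(299,262),(237,257)]: print('tray rim',onz(t,*c,35))
for c in [(433,213),(488,221),(478,277),(424,265)]: print('plate',onz(t,*c,4))
for c in [(225,175),(512,173)]: print('bottle',onz(t,*c,0))
for c in [(208,156),(541,155)]: print('cap',onz(t,*c,200))
```

```text
mat (371.0, 220.5) ((542.6539916992188, -12.695213317871094), (142.02386474609375, 162.93362426757812), 88.16178131103516)
tray px [129 130 127] [96 96 94] [114 117 116] [114 116 116] [108 111 112] [110 112 115]
tray rim [619.49075015 327.19693902  35.        ]
tray rim [605.65503901 169.92684112  35.        ]
tray rim [433.30668897 185.13973421  35.        ]
tray rim [451.91313777 351.27249086  35.        ]
plate [ 557.08675047 -182.70307512    4.        ]
plate [ 530.02415214 -330.04764632    4.        ]
plate [ 379.23996674 -294.06807535    4.        ]
plate [ 415.97634822 -151.24323825    4.        ]
bottle [684.926339   389.30366434   0.        ]
bottle [ 661.02616448 -404.74703365    0.        ]
cap [685.43252275 383.17637795 200.        ]
cap [ 657.70996863 -399.89048879  200.        ]
```

View pics/crop.png

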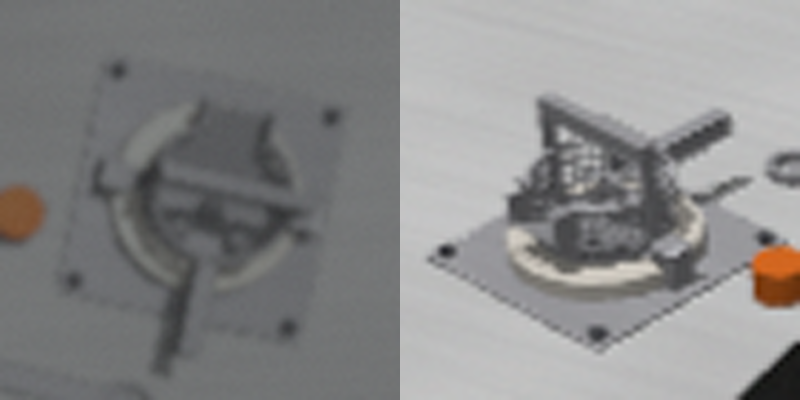

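The crop shows the spout pointing up in the image (away from the robot) and the tail pointing down-left. The plate bolts are at crop (118,70), (331,117), (288,328) and (72,282), which puts the dock centre at about (471,-240) mm with a yaw of about -12.7°. I'm moving above it now.

Request:
move_arm(
  targets="1 0 0 0 0 0 7.1;1 0 0 0 0 0 7.1;1 0 0 0 0 0 7.1;1 0 0 0 0 0 7.1;1 0 0 0 0 0 7.1",
)

```text
clock: 0.57
eef_pos: [199.9, 618.2, 230.9]
tool_rot: [-3.141, 0.0, 2.203]
force: [0.1, -0.2, 0.4]
width: 85.1
gripper_force: 0.0
```

Request:
move_arm(
  targets="1 0 0 0 0 0 7.1;1 0 0 0 0 0 7.1;1 0 0 0 0 0 7.1;1 0 0 0 0 0 7.1;1 0 0 0 0 0 7.1",
)

```text
clock: 0.98
eef_pos: [199.8, 618.3, 231.0]
tool_rot: [-3.141, 0.001, 1.584]
force: [-0.1, -0.7, 0.3]
width: 85.3
gripper_force: 0.0
```

Request:
move_arm(
  targets="1 0 0 0 0 0 7;1 0 0 0 0 0 7;1 -2.4 2.9 0 0 0 0;1 -2.4 2.9 0 0 0 0;1 -2.4 2.9 0 0 0 0",
)

```text
clock: 1.4
eef_pos: [268.7, 527.8, 230.7]
tool_rot: [3.141, 0.001, 1.348]
force: [1.0, 0.4, -0.4]
width: 85.3
gripper_force: 0.0
```

Request:
move_arm(
  targets="1 -2.4 2.9 0 0 0 0;1 -2.4 2.9 0 0 0 0;1 -2.4 2.9 0 0 0 0;1 -2.4 2.9 0 0 0 0;1 -2.4 2.9 0 0 0 0",
)

```text
clock: 1.82
eef_pos: [383.8, 377.9, 231.2]
tool_rot: [-3.141, 0.0, 1.346]
force: [-0.1, -1.0, 0.7]
width: 85.7
gripper_force: 0.0
```

Request:
move_arm(
  targets="1 -2.4 2.9 0 0 0 0;1 -2.4 2.9 0 0 0 0;1 -2.4 2.9 0 0 0 0;1 -2.4 2.9 0 0 0 0;1 -4 0.8 0 0 0 0",
)

```text
clock: 2.23
eef_pos: [478.4, 219.0, 231.4]
tool_rot: [3.136, -0.002, 1.346]
force: [1.4, -1.0, 0.3]
width: 85.3
gripper_force: 0.0
```

Request:
move_arm(
  targets="1 -4 0.8 0 0 0 0;1 -4 0.8 0 0 0 0;1 -4 0.8 0 0 0 0;1 -4 0.8 0 0 0 0;1 -4 0.8 0 0 0 0",
)

```text
clock: 2.65
eef_pos: [467.3, 13.5, 231.3]
tool_rot: [-3.141, -0.0, 1.346]
force: [0.3, 0.4, 0.4]
width: 85.4
gripper_force: 0.0
```

Request:
move_arm(
  targets="1 -4 0.8 0 0 0 0;1 -4 0.8 0 0 0 0;1 -4 0.8 0 0 0 0;1 -4 0.8 0 0 0 0;1 -2 0.4 0 0 0 0",
)

```text
clock: 3.07
eef_pos: [461.8, -173.9, 231.7]
tool_rot: [3.14, 0.003, 1.34]
force: [1.0, -0.7, 1.2]
width: 85.3
gripper_force: 0.0
```

Run:
```python
from h import *
import pickle
d=cam('wrist'); save(d,'w1.png'); pickle.dump(d,open('w1.pkl','wb'))
s=read_state(); print(s['eef_pos'],s['tool_rot'],s['force'],s['torque'],s['qpos'])
t=pickle.load(open('D.pkl','rb'))['top']
B=np.array([onz(t,410+u/400*90-.5,200+v/400*90-.5,4)[:2] for u,v in [(118,70),(331,117),(288,328),(72,282)]])
print(B.mean(0),[np.degrees(np.arctan2(*(B[j]-B[i])[::-1])) for i,j in [(3,0),(2,1),(1,0),(2,3)]],np.linalg.norm(B-np.roll(B,1,0),axis=1))
for p in [(471,-240,90),(471,-240,4)]: print(proj(d,p))
```

```text
[ 461.67481967 -176.77641816  231.89479155] [3.13895326 0.00509417 1.3360171 ] [ 0.92884057 -3.96161026  0.99106877] [-0.27967783 -0.02803888 -0.03394523] [-0.0330889   0.44112914  0.48039662  1.95323282 -0.2703408   0.80677291
  0.3612401 ]
[ 469.66127271 -237.48863064] [np.float64(-14.974293790858978), np.float64(-14.747865714858282), np.float64(75.34671824135167), np.float64(76.07411940977462)] [133.77122302 132.05409133 132.08596749 132.59620767]
[349.6345401  299.99219332]
[343.50426556 265.78921409]
```

View pics/w1.png

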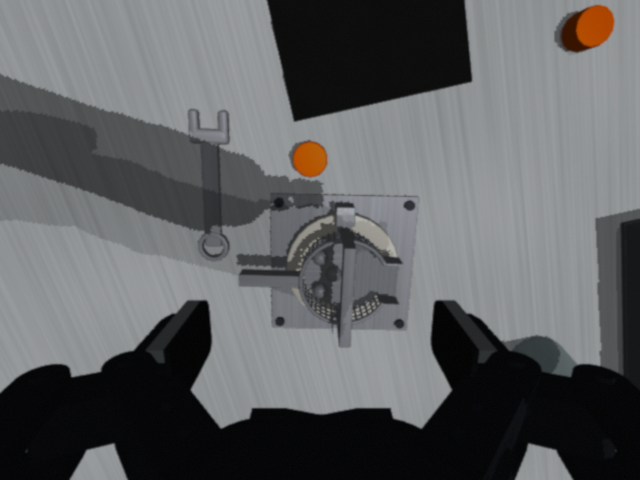

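The wrist view shows the bolts at (279,203), (409,206), (399,323) and (280,322). The bail bar runs from (347,235) to (345,345), with the spout to the right and the tail to the left at (240,277).

Run:
```python
from h import *
import pickle
d=pickle.load(open('w1.pkl','rb'))
B=np.array([onz(d,u,v,4)[:2] for u,v in [(279,203),(409,206),(399,323),(280,322)]])
print(B,B.mean(0),[np.degrees(np.arctan2(*(B[j]-B[i])[::-1])) for i,j in [(0,1),(3,2),(3,0),(2,1)]],np.linalg.norm(B-np.roll(B,1,0),axis=1))
g=d['color'].mean(2)
for v in range(228,352,6):
    print(v,g[v,330:362].astype(int))
```

```text
[[ 421.99263443 -159.68196257]
 [ 549.0301229  -192.76825675]
 [ 516.46138039 -319.45613758]
 [ 388.71856345 -288.06100391]] [ 469.05067529 -239.9918402 ] [np.float64(-14.598102342359292), np.float64(-13.807820413062107), np.float64(75.4694693844151), np.float64(75.5826804736689)] [132.6210468  131.2753836  130.80727096 131.54421956]
228 [ 69  69  69  70  69  69  68  58  51  47  44  43  45  51  55  50  48  56
  66  83 104 114 132 145 149 149 150 149 150 150 150 151]
234 [ 52  50  48  43  42  49  55  55  57  54  46  40  39  39  39  38  39  39
  39  38  39  38  37  43  53  64  61  53  56  79 113 136]
240 [46 48 47 44 44 46 49 50 50 49 50 46 40 39 39 39 38 39 38 39 39 39 41 49
 64 71 68 62 57 51 48 50]
246 [ 56  51  53  70  94 107 109 109 109 110 110 104  85  57  43  40  40  39
  39  40  39  39  39  39  46  65  81  87  87  87  85  84]
252 [ 49  49  50  60  88 105 110 110 109 110 109 104  80  64  80  99 105 107
 109 110 111 113 114 113 111 100  92  92  97 102 104 104]
258 [ 49  50  58  81 100 107 108 109 109 109 109 102  77  68  89 102 105 106
 108 110 112 112 113 111 108  98  99 104 105
[... 1338 characters left out ...]
  67  84  93  88  82  80]
324 [107  89  72  80  86  85  74  56  46  46  67  89  98 101 104 107 114 119
 120 117 112 104 104 109 111 113 115 115 116 117 118 117]
330 [143 129 117 135 149 148 135  96  55  50  75  92  99 107 113 115 118 118
 117 117 122 135 146 148 147 146 146 147 147 148 149 150]
336 [150 148 148 150 152 154 148 120  80  66  89 103 111 114 116 116 117 117
 117 115 119 138 150 154 154 154 152 150 150 151 151 154]
342 [155 152 150 147 148 150 152 145 113  93 104 112 113 114 114 115 115 114
 114 115 125 143 153 153 154 155 154 152 151 151 151 152]
348 [155 156 154 151 148 146 149 152 153 152 146 145 145 146 147 146 145 146
 148 150 153 155 155 155 155 154 155 155 153 153 151 150]
```

Request:
move_arm(
  targets="1 0 0 0 0 0 1.7;1 -3 1.1 0 0 0 0;1 -2.9 1.2 0 0 0 0;1 0 0 2.5 0 0 0;1 0 0 2.5 0 0 0",
)

```text
clock: 3.53
eef_pos: [471.6, -231.9, 181.6]
tool_rot: [3.138, 0.001, 1.314]
force: [-0.0, 1.2, 0.1]
width: 85.2
gripper_force: 0.0
```

Request:
move_arm(
  targets="1 0 0 2.5 0 0 0;1 0 0 0 0 0 0;1 0 0 0 0 0 0;1 0 0 0 0 0 0",
)

```text
clock: 3.87
eef_pos: [470.9, -230.5, 157.2]
tool_rot: [3.141, -0.0, 1.316]
force: [-0.3, -1.0, 0.9]
width: 85.3
gripper_force: 0.0
```

Request:
move_arm(
  targets="1 -0.92 0.04 2 0 0 0;1 0 0 2 0 0 0;1 0 0 2 0 0 0;1 0 0 2 0 0 0;1 0 0 1.1 0 0 0",
)

```text
clock: 4.28
eef_pos: [468.9, -239.7, 65.2]
tool_rot: [3.141, -0.0, 1.316]
force: [-0.7, 1.1, 0.0]
width: 85.1
gripper_force: 0.0
```

Request:
move_arm(
  targets="1 0 0 0 0 0 0;0 0 0 0 0 0 0;-1 0 0 0 0 0 0;-1 0 0 0 0 0 0;-1 0 0 0 0 0 0",
)

```text
clock: 4.7
eef_pos: [468.9, -240.4, 66.4]
tool_rot: [3.14, 0.0, 1.316]
force: [-0.1, 0.5, -1.4]
width: 39.3
gripper_force: 0.0
```

Request:
move_arm(
  targets="-1 0 0 0 0 0 0;-1 0 0 0 0 0 0;-1 0 0 0 0 0 0",
)

```text
clock: 4.95
eef_pos: [468.5, -240.1, 65.8]
tool_rot: [3.141, -0.0, 1.316]
force: [-0.2, 0.1, 4.5]
width: 8.8
gripper_force: 59.1
```

Run:
```python
from h import *
s=read_state(); print(s['clock'],s['eef_pos'],s['tool_rot'],s['force'],s['torque'],s['width'],s['gripper_force'],s['qpos'])
d=cam('wrist'); save(d,'w2.png')
```

```text
4.95 [ 468.53241061 -240.13634169   65.78191867] [ 3.14073259e+00 -1.35253849e-04  1.31558661e+00] [-0.170411    0.08448228  4.52599373] [ 0.07154813 -0.00993069  0.01171995] 8.786401885116527 59.12927448749542 [ 0.22263285  0.73089447  0.30282268  2.00150903 -0.4528008   0.47316214
  0.6045005 ]
```

View pics/w2.png

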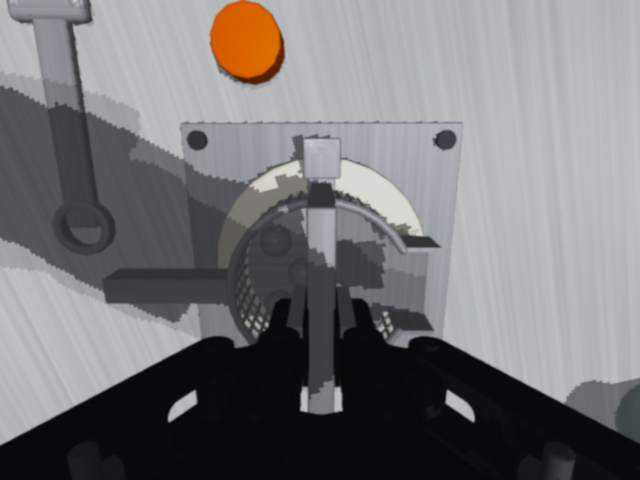

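The bail is gripped, with balls visible at (275,240) and (300,272). I'll try a small clockwise twist first (+ about tool z).

Request:
move_arm(
  targets="-1 0 0 0 0 0 3;-1 0 0 0 0 0 3;-1 0 0 0 0 0 3;-1 0 0 0 0 0 1;-1 0 0 0 0 0 0",
)

```text
clock: 5.42
eef_pos: [468.6, -240.3, 65.8]
tool_rot: [3.141, -0.0, 1.14]
force: [-0.5, 1.0, 6.0]
width: 8.7
gripper_force: 59.3
```

Run:
```python
from h import *
s=read_state(); print(s['clock'],s['eef_pos'],s['tool_rot'],s['force'],s['torque'],s['width'],s['gripper_force'])
```

```text
5.4167 [ 468.62399151 -240.26836096   65.81546229] [ 3.14056819e+00 -1.60966340e-05  1.14049320e+00] [-0.4517838   1.03702165  5.992473  ] [0.14388562 0.03360202 0.00738551] 8.70398426859577 59.324294328689575
```

Request:
move_arm(
  targets="-1 0 0 0 0 0 3;-1 0 0 0 0 0 3",
)

```text
clock: 5.58
eef_pos: [468.8, -240.0, 65.9]
tool_rot: [3.141, -0.001, 1.035]
force: [-0.5, 1.0, 5.6]
width: 8.9
gripper_force: 59.5
```

Run:
```python
from h import *
s=read_state(); print(s['clock'],s['eef_pos'],s['tool_rot'],s['force'],s['torque'],s['width'],s['gripper_force'])
d=cam('wrist'); save(d,'w3.png')
```

```text
5.5833 [ 468.79618282 -240.01129552   65.89829005] [ 3.14056590e+00 -8.84889761e-04  1.03455385e+00] [-0.47805605  1.01707689  5.55416089] [0.3539531  0.03829917 0.17793991] 8.94068438454714 59.505799412727356
```

View pics/w3.png

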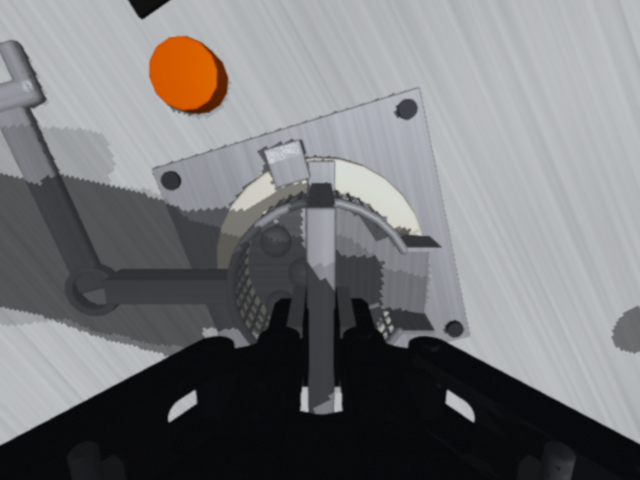

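The basket turns with the gripper: the lug at (320,170) has come out from under the claw at (287,160), and the torque is below 0.2 N m. Clockwise is therefore the free way, so I'll turn to about 60° and then lift.

Request:
move_arm(
  targets="-1 0 0 0 0 0 4;-1 0 0 0 0 0 4;-1 0 0 0 0 0 4;-1 0 0 0 0 0 4;-1 0 0 0 0 0 4",
)

```text
clock: 6.05
eef_pos: [468.8, -239.1, 66.0]
tool_rot: [-3.141, -0.002, 0.685]
force: [-2.1, 1.9, 9.5]
width: 9.0
gripper_force: 59.8
```

Request:
move_arm(
  targets="-1 0 0 0 0 0 5;-1 0 0 0 0 0 5;-1 0 0 0 0 0 5;-1 0 0 0 0 0 5;-1 0 0 0 0 0 4",
)

```text
clock: 6.47
eef_pos: [468.6, -240.1, 65.8]
tool_rot: [3.141, -0.001, 0.265]
force: [0.2, 0.9, 5.4]
width: 8.9
gripper_force: 59.2
```

Request:
move_arm(
  targets="-1 0 0 0 0 0 0;-1 0 0 -0.5 0 0 0;-1 0 0 -0.8 0 0 0;-1 0 0 -0.8 0 0 0;-1 0 0 -0.8 0 0 0",
)

```text
clock: 6.88
eef_pos: [467.9, -240.1, 95.0]
tool_rot: [-3.141, 0.0, 0.268]
force: [0.5, 0.3, -2.2]
width: 9.0
gripper_force: 58.6
```

Run:
```python
from h import *
s=read_state(); print(s['clock'],s['eef_pos'],s['tool_rot'],s['force'],s['torque'],s['width'],s['gripper_force'],s['qpos'])
```

```text
6.8833 [ 467.94311799 -240.11719792   95.03296345] [-3.14145195e+00  2.50344025e-04  2.68291786e-01] [ 0.50077699  0.28080001 -2.21347717] [-0.00134558 -0.01368822 -0.02975755] 8.990406795357876 58.58707666397095 [ 0.01941856  0.751564    0.63347828  1.99346816 -0.74193998  0.64104855
 -0.15684221]
```

The wrist force shows the weight is carried, so the basket is out. I'll raise it, turn it so the spout faces away from the robot (yaw about 0), and carry it over the mat.

Request:
move_arm(
  targets="-1 0 0 -1 0 0 0;-1 0 0 -1.2 0 0 0;-1 0 0 -1.2 0 0 0;-1 0 0 -1.2 0 0 0;-1 0 0 -1 0 0 -2",
)

```text
clock: 7.3
eef_pos: [468.3, -240.3, 151.9]
tool_rot: [3.141, -0.001, 0.304]
force: [-0.2, 0.2, -2.7]
width: 9.1
gripper_force: 58.6
```

Request:
move_arm(
  targets="-1 0 0 -0.5 0 0 -4;-1 0 0 0 0 0 -5;-1 0 0 0 0 0 -5;-1 0 0 0 0 0 -5;-1 0 0 0 0 0 -5",
)

```text
clock: 7.72
eef_pos: [468.2, -240.1, 156.1]
tool_rot: [3.141, -0.0, 0.728]
force: [0.1, 0.3, -3.7]
width: 8.9
gripper_force: 58.6
```

Request:
move_arm(
  targets="-1 0 0 0 0 0 -5;-1 0 0 0 0 0 -5;-1 0 0 0 0 0 -5;-1 0 0 0 0 0 -5;-1 0 0 0 0 0 -5",
)

```text
clock: 8.13
eef_pos: [468.1, -240.4, 156.0]
tool_rot: [3.141, 0.0, 1.164]
force: [0.4, -0.2, -2.6]
width: 9.0
gripper_force: 58.6
```

Request:
move_arm(
  targets="-1 0 0 0 0 0 -5;-1 0 0 0 0 0 -5;-1 0 0 0 0 0 -5;-1 0 0 0 0 0 -5;-1 0 0 0 0 0 -3.5",
)

```text
clock: 8.55
eef_pos: [468.0, -240.5, 156.1]
tool_rot: [3.141, 0.001, 1.574]
force: [-0.2, -0.3, -2.4]
width: 8.9
gripper_force: 58.6
```

Request:
move_arm(
  targets="-1 0.5 0.2 0 0 0 0;-1 1 0.5 0 0 0 0;-1 1.4 0.6 0 0 0 0;-1 1.6 0.7 0 0 0 0;-1 1.6 0.7 0 0 0 0",
)

```text
clock: 8.97
eef_pos: [495.8, -177.5, 155.5]
tool_rot: [-3.142, -0.0, 1.568]
force: [0.9, -0.1, -2.3]
width: 8.8
gripper_force: 58.6
```

Request:
move_arm(
  targets="-1 1.6 0.7 0 0 0 0;-1 1.6 0.7 0 0 0 0;-1 1.6 0.7 0 0 0 0;-1 1.6 0.7 0 0 0 0;-1 1.6 0.7 0 0 0 0",
)

```text
clock: 9.38
eef_pos: [530.9, -96.9, 155.5]
tool_rot: [-3.141, -0.0, 1.569]
force: [0.2, 0.3, -2.4]
width: 9.0
gripper_force: 58.6
```

Request:
move_arm(
  targets="-1 1.6 0.7 0 0 0 0;-1 1.6 0.7 0 0 0 0;-1 1.6 0.7 0 0 0 0;-1 1.4 0.6 0 0 0 0;-1 1 0.4 0 0 0 0",
)

```text
clock: 9.8
eef_pos: [562.2, -23.9, 155.3]
tool_rot: [3.142, -0.001, 1.571]
force: [-0.3, 1.4, -2.4]
width: 8.7
gripper_force: 58.6
```

Request:
move_arm(
  targets="-1 0.6 0.2 0 0 0 0;-1 0 0 0 0 0 0;-1 0 0 0 0 0 0",
)

```text
clock: 10.05
eef_pos: [563.3, -21.5, 155.3]
tool_rot: [-3.141, 0.001, 1.569]
force: [0.1, -0.0, -1.9]
width: 9.0
gripper_force: 58.6
```

Run:
```python
from h import *
s=read_state(); print(s['clock'],s['eef_pos'],s['tool_rot'],s['force'],s['torque'],s['width'],s['gripper_force'],s['qpos'])
```

```text
10.05 [563.27381995 -21.4646159  155.28632211] [-3.14109302e+00  5.87452589e-04  1.56867201e+00] [ 0.12794628 -0.04685081 -1.93133337] [-0.06904413  0.00414543  0.02594724] 9.01091359439614 58.58723759651184 [-0.26454747  0.63467949  0.39372604  1.84574797 -0.34727224  0.72962881
  0.31977834]
```

Request:
move_arm(
  targets="-1 0.4 0.3 1 0 0 0;-1 0.5 0.4 1.5 0 0 0;-1 0 0 1.5 0 0 0;-1 0 0 1.5 0 0 0;-1 0 0 1.3 0 0 0",
)

```text
clock: 10.47
eef_pos: [570.0, -13.2, 85.8]
tool_rot: [-3.14, 0.0, 1.567]
force: [0.4, 0.8, -1.8]
width: 9.3
gripper_force: 58.6
```

Request:
move_arm(
  targets="-1 0 0 1.0 0 0 0;-1 0 0 0.6 0 0 0;-1 0 0 0.4 0 0 0;-1 0 0 0 0 0 0;-1 0 0 0 0 0 0",
)

```text
clock: 10.88
eef_pos: [570.9, -12.6, 67.5]
tool_rot: [3.141, 0.0, 1.568]
force: [-0.9, 0.6, -2.1]
width: 8.8
gripper_force: 58.6
```

Run:
```python
from h import *
s=read_state(); print(s['clock'],s['eef_pos'],s['tool_rot'],s['force'],s['torque'],s['width'],s['gripper_force'],s['qpos'])
```

```text
10.8833 [570.9033677  -12.57068731  67.53475643] [3.14108187e+00 8.09108701e-05 1.56823650e+00] [-0.85119135  0.58351402 -2.10996058] [-0.03015497  0.01968585  0.01360794] 8.796271847973243 58.59812378883362 [-0.22552211  0.76908683  0.3144564   1.87831845 -0.41793331  0.55837031
  0.36160417]
```

Request:
move_arm(
  targets="-1 0 0 0.1 0 0 0;-1 0 0 0.1 0 0 0;-1 0 0 0 0 0 0;-0.7 0 0 0 0 0 0;-0.4 0 0 0 0 0 0",
)

```text
clock: 11.3
eef_pos: [570.9, -12.3, 65.7]
tool_rot: [3.141, -0.0, 1.569]
force: [-0.4, -0.9, 0.4]
width: 23.7
gripper_force: 0.0
```

Request:
move_arm(
  targets="0 0 0 0 0 0 0;0.4 0 0 0 0 0 0;0.4 0 0 0 0 0 0;0.4 0 0 0 0 0 0;0.4 0 0 0 0 0 0",
)

```text
clock: 11.72
eef_pos: [570.6, -12.3, 65.3]
tool_rot: [-3.142, -0.0, 1.569]
force: [0.4, -0.3, -0.4]
width: 59.5
gripper_force: 0.0
```

Request:
move_arm(
  targets="0.4 0 0 -0.5 0 0 0;0.4 0 0 -1.5 0 0 0;0.4 0 0 -2.5 0 0 0;0.4 0 0 -2.5 0 0 0;0.4 0 0 -2.5 0 0 0",
)

```text
clock: 12.13
eef_pos: [570.3, -12.4, 161.5]
tool_rot: [-3.141, 0.0, 1.568]
force: [0.5, 0.1, 0.4]
width: 59.9
gripper_force: 0.0
```

Request:
move_arm(
  targets="0.4 0 -2 -2.5 0 0 0;0.4 0 -3 0 0 0 0;0.4 0 -3 0 0 0 0;0.4 0 0 0 0 0 0",
)

```text
clock: 12.47
eef_pos: [483.5, -12.0, 185.5]
tool_rot: [-3.134, -0.002, 1.567]
force: [-0.8, 0.2, -0.6]
width: 59.4
gripper_force: 0.0
```

Run:
```python
from h import *
s=read_state(); print(s['clock'],s['eef_pos'],s['tool_rot'],s['force'],s['width'],s['qpos'])
import pickle
t=cam('top');w=cam('wrist');pickle.dump((t,w),open('p.pkl','wb'))
f=lambda d:cv2.cvtColor(d['color'],cv2.COLOR_RGB2BGR)
a=cv2.resize(f(t)[170:290,330:420],(360,480),interpolation=cv2.INTER_CUBIC)
cv2.imwrite('pics/p2.png',np.hstack([a,f(w)[:,100:540]]))
for p in [(571,-12.5,90),(499,-12.5,54)]: print(proj(w,p))
```

```text
12.4667 [483.46179856 -12.03990116 185.50030256] [-3.13410254e+00 -1.93529141e-03  1.56724441e+00] [-0.81754202  0.19347315 -0.56855278] 59.42739750115863 [-0.32940524  0.49651491  0.4281406   2.02228674 -0.31685266  0.69407717
  0.29707735]
[446.66821295 244.19986806]
[336.8767214  231.60173244]
```

View pics/p2.png

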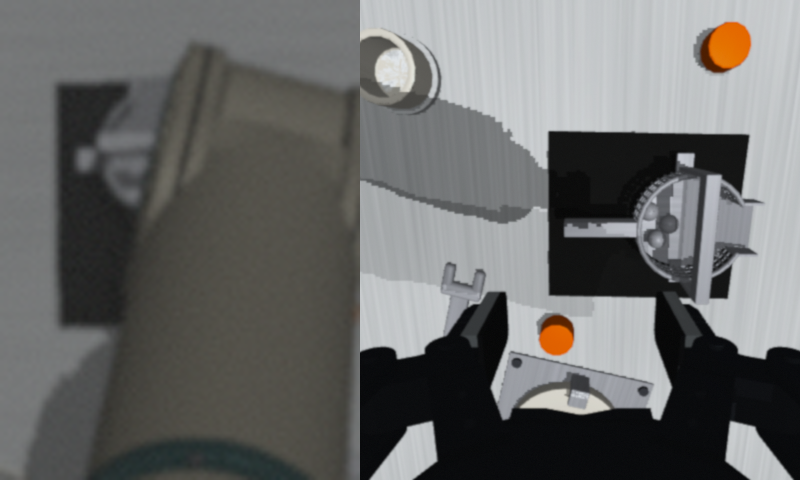

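The basket stands on the mat with yaw about 0 and all three balls inside, at picture (651,213), (669,223) and (656,239). The tail lies along picture (565–636,228). I'll turn the tool by 90° and pre-tilt it by 15°.

Request:
move_arm(
  targets="0.4 0 0 0 0 0 -7;0.4 0 0 0 0 0 -7;0.4 0 0 0 0 0 -7;0.4 0 0 0 0 0 -7;0.4 0 0 0 0 0 -7",
)

```text
clock: 12.98
eef_pos: [492.2, -12.2, 185.4]
tool_rot: [3.14, 0.001, 2.186]
force: [-0.2, -0.1, 0.1]
width: 59.6
gripper_force: 0.0
```

Request:
move_arm(
  targets="0.4 0 0 0 0 0 -7;0.4 0 0 0 0 0 -7;0.4 0 0 0 0 0 -7;0.4 0 0 0 0 0 -7;0.4 0 0 0 0 0 -7",
)

```text
clock: 13.4
eef_pos: [492.2, -12.3, 185.4]
tool_rot: [3.141, 0.001, 2.796]
force: [0.2, 0.2, 0.4]
width: 60.4
gripper_force: 0.0
```

Request:
move_arm(
  targets="0.4 0 0 0 0 0 -7;0.4 0 0 0 0 0 -7;0.4 0 0 0 0 0 -6.2;0.4 0 0 0 0 -5 0;0.4 0 0 0 0 -5 0",
)

```text
clock: 13.82
eef_pos: [494.0, -12.3, 185.8]
tool_rot: [3.141, 0.181, -3.141]
force: [0.3, -0.5, -0.8]
width: 59.8
gripper_force: 0.0
```

Request:
move_arm(
  targets="0.4 0 0 0 0 -5 0;0.4 0 0 0 0 0 0;0.4 0 0 0 0 0 0",
)

```text
clock: 14.07
eef_pos: [490.7, -12.3, 185.3]
tool_rot: [-3.141, 0.26, -3.14]
force: [-0.6, 0.5, -0.4]
width: 59.7
gripper_force: 0.0
```

```bash
cat >> h.py <<'E'
def to(target, rpy=None):
    s=read_state(); r=R.from_euler('xyz',s['tool_rot']); rt=R.from_euler('xyz',rpy) if rpy is not None else r
    d=np.array(target)-s['eef_pos']
    print('shift tool cm',(r.inv().apply(d)/10).round(2),'turn tool deg',np.degrees((r.inv()*rt).as_rotvec()).round(2))
E
python3 - <<'E'
from h import *
s=read_state(); print(s['clock'],s['eef_pos'],s['tool_rot'],s['force'],s['width'],s['qpos'])
r=R.from_euler('xyz',s['tool_rot']); print(r.as_matrix().round(3))
g=np.array([505,-12.5,46]); tcp=g+18.7*r.as_matrix()[:,2]; print(tcp); to(tcp-60*r.as_matrix()[:,2]); to(tcp)
E
```

```text
14.0667 [490.73143856 -12.28299223 185.347537  ] [-3.14139723  0.25996451 -3.14045004] [-0.56295403  0.5316906  -0.43446215] 59.73240781766701 [-0.03076064  0.38366718 -0.0113353   2.23523614  0.05614808  0.26333712
  1.47888754]
[[-0.966 -0.001  0.257]
 [-0.001  1.     0.   ]
 [-0.257 -0.    -0.966]]
[509.80676594 -12.49816217  27.92833716]
shift tool cm [ 2.2  -0.02  9.7 ] turn tool deg [0. 0. 0.]
shift tool cm [ 2.2  -0.02 15.7 ] turn tool deg [0. 0. 0.]
```

The q6 joint is near its limit, so I'll go vertical instead; tipping uses the other direction, where there is room.

Request:
move_arm(
  targets="0.4 0 0 0 0 5 0;0.4 0 0 0 0 5 0;0.4 0 0 0 0 5 0;0.4 -1.4 0 2 0 0 0;0.4 0 0 3 0 0 0",
)

```text
clock: 14.48
eef_pos: [514.0, -11.8, 137.3]
tool_rot: [3.141, 0.012, -3.141]
force: [0.3, -0.6, 0.0]
width: 59.8
gripper_force: 0.0
```

Request:
move_arm(
  targets="0.4 0 0 3 0 0 0;0.4 0 0 2 0 0 0;0.4 0 0 0 0 0 0;0.4 0 0 0 0 0 0",
)

```text
clock: 14.82
eef_pos: [505.9, -12.0, 84.6]
tool_rot: [3.141, -0.002, -3.14]
force: [0.3, -0.3, 0.1]
width: 59.9
gripper_force: 0.0
```

Run:
```python
from h import *
s=read_state(); print(s['clock'],s['eef_pos'],s['tool_rot'],s['force'],s['width'],s['qpos'])
to([505,-12.5,27.3],[np.pi,0,np.pi])
```

```text
14.8167 [505.91316852 -12.02617866  84.63572121] [ 3.14140414e+00 -1.72999172e-03 -3.14035647e+00] [ 0.33105554 -0.28708086  0.14244177] 59.8958589728621 [-0.01025794  0.65574734 -0.03154151  2.03890401  0.04371961  0.44927852
  1.4973532 ]
shift tool cm [ 0.08 -0.05  5.73] turn tool deg [ 0.01 -0.1   0.07]
```

Request:
move_arm(
  targets="0.4 0.1 0 1.5 0 0 0;0.4 0 0 1.5 0 0 0;0.4 0 0 1.5 0 0 0;0.4 0 0 1.2 0 0 0;0.4 0 0 0 0 0 0",
)

```text
clock: 15.23
eef_pos: [504.8, -12.1, 28.2]
tool_rot: [3.142, 0.0, -3.14]
force: [-0.3, -0.1, 0.2]
width: 60.1
gripper_force: 0.0
```

Request:
move_arm(
  targets="0 0 0 0 0 0 0;-0.4 0 0 0 0 0 0;-0.7 0 0 0 0 0 0;-1 0 0 0 0 0 0;-1 0 0 0 0 0 0",
)

```text
clock: 15.65
eef_pos: [504.5, -12.0, 29.3]
tool_rot: [3.141, 0.002, -3.14]
force: [-0.3, 0.4, 4.2]
width: 10.9
gripper_force: 60.1
```

Request:
move_arm(
  targets="-1 0 0 0 0 0 0;-1 0 0 0 0 0 0;-1 0 0 0 0 0 0;-1 0 0 0 0 0 0",
)

```text
clock: 15.98
eef_pos: [504.4, -12.0, 29.2]
tool_rot: [3.141, 0.002, -3.14]
force: [-0.6, 0.8, 6.9]
width: 10.6
gripper_force: 60.3
```

Run:
```python
from h import *
s=read_state(); print(s['clock'],s['eef_pos'],s['tool_rot'],s['force'],s['torque'],s['width'],s['gripper_force'],s['qpos'])
import pickle
t=pickle.load(open('D.pkl','rb'))['top']
# tray via colour-edge fit: rim px earlier
P=np.array([onz(t,*c,35)[:2] for c in [(245,195),(303,198),(299,262),(237,257)]]); print(P.mean(0))
```

```text
15.9833 [504.38864475 -12.01329267  29.17372372] [ 3.14145952e+00  1.80914558e-03 -3.14033666e+00] [-0.64291526  0.79844553  6.94235221] [ 0.08676759 -0.11501504 -0.01347449] 10.632966182978024 60.341981649398804 [-0.01626647  0.75760007 -0.02319074  2.06715062  0.05112562  0.31554904
  1.49036015]
[527.59140397 258.3840013 ]
```

The tail is gripped. I'll lift a little and check for sag.

Request:
move_arm(
  targets="-1 0 0 -0.3 0 0 0;-1 0 0 -0.6 0 0 0;-1 0 0 -0.8 0 0 0;-1 0 0 -0.8 0 0 0;-1 0 0 0 0 0 0",
)

```text
clock: 16.4
eef_pos: [504.5, -12.2, 54.9]
tool_rot: [3.142, 0.002, -3.14]
force: [-0.1, 0.5, -1.7]
width: 10.6
gripper_force: 59.1
```

Run:
```python
from h import *
s=read_state(); print(s['clock'],s['eef_pos'],s['tool_rot'],s['force'],s['torque'],s['width'],s['gripper_force'],s['qpos'])
d=cam('scene')
g=cv2.cvtColor(d['color'],cv2.COLOR_RGB2BGR)[180:300,230:390]
cv2.imwrite('pics/s2.png',cv2.resize(g,(800,600),interpolation=cv2.INTER_CUBIC))
```

```text
16.4 [504.45438062 -12.1793104   54.88757339] [ 3.14157189e+00  2.25851243e-03 -3.14030095e+00] [-0.13536223  0.47358565 -1.71153886] [-0.04559727  0.14985528  0.04290439] 10.639697034880701 59.0653270483017 [-0.01333929  0.70841225 -0.02709079  2.05969192  0.04867469  0.37181241
  1.49286037]
```

View pics/s2.png

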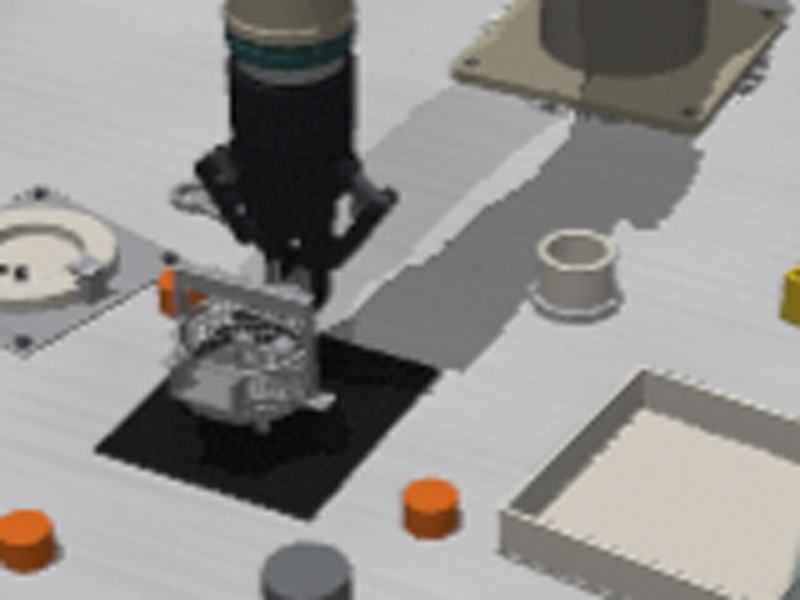

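The basket is lifted level and firmly held. I'll raise it and carry it to the tray.

Request:
move_arm(
  targets="-1 0 0 -1 0 0 0;-1 0 0 -1.5 0 0 0;-1 0 0 -1.5 0 0 0;-1 0 0 -1.5 0 0 0;-1 0 0.5 -1.5 0 0 0",
)

```text
clock: 16.87
eef_pos: [503.1, -8.3, 124.3]
tool_rot: [-3.141, -0.001, 3.141]
force: [0.6, -0.6, -2.6]
width: 11.2
gripper_force: 59.1
```

Request:
move_arm(
  targets="-1 0.2 0.8 -1 0 0 0;-1 0.3 1.2 -0.5 0 0 0;-1 0.4 1.5 0 0 0 0;-1 0.4 1.6 0 0 0 0;-1 0.4 1.6 0 0 0 0",
)

```text
clock: 17.28
eef_pos: [485.8, 60.9, 138.6]
tool_rot: [3.141, -0.0, -3.14]
force: [-0.8, 0.4, -3.1]
width: 10.7
gripper_force: 59.1
```

Request:
move_arm(
  targets="-1 0.4 1.6 0 0 0 0;-1 0.4 1.6 0 0 0 0;-1 0.4 1.6 0 0 0 0;-1 0.4 1.6 0 0 0 0;-1 0.4 1.6 0 0 0 0",
)

```text
clock: 17.7
eef_pos: [465.4, 141.1, 138.4]
tool_rot: [3.142, -0.001, -3.14]
force: [-0.7, -0.4, -3.1]
width: 11.0
gripper_force: 59.1
```

Request:
move_arm(
  targets="-1 0.4 1.6 0 0 0 0;-1 0.4 1.6 0 0 0 0;-1 0.4 1.6 0 0 0 0;-1 0.4 1.6 0 0 0 0;-1 0.4 1.6 0 0 0 0",
)

```text
clock: 18.12
eef_pos: [445.2, 221.0, 138.4]
tool_rot: [-3.142, -0.001, -3.14]
force: [-1.2, -0.5, -2.8]
width: 10.8
gripper_force: 59.1
```

Request:
move_arm(
  targets="-1 0.3 1.5 0 0 0 0;-1 0.2 1 0 0 0 0;-1 0 0.5 0 0 0 0;-1 0 0 0 0 0 0;-1 0 0 0 0 0 0",
)

```text
clock: 18.53
eef_pos: [441.3, 249.2, 138.3]
tool_rot: [-3.141, -0.0, -3.14]
force: [0.3, -0.7, -2.8]
width: 11.2
gripper_force: 59.1
```

Run:
```python
from h import *
s=read_state(); print(s['clock'],s['eef_pos'],s['tool_rot'],s['force'],s['torque'],s['width'],s['gripper_force'],s['qpos'])
```

```text
18.5333 [441.25158497 249.19709511 138.26351704] [-3.14086763e+00 -2.27325639e-04 -3.14044589e+00] [ 0.28142554 -0.68125244 -2.76394106] [-0.03696157  0.11431278 -0.0456377 ] 11.222440200439186 59.06639099121094 [-0.57805954  0.56334996  0.01203232  2.00409258 -0.01091835  0.57479104
  1.01322429]
```

Request:
move_arm(
  targets="-1 0 0.5 -0.5 0 2 0;-1 0 0 0 0 4 0;-1 0 0 0 0 4 0;-1 0 0 0 0 4 0;-1 0 0 0 0 4 0",
)

```text
clock: 18.95
eef_pos: [442.2, 253.3, 143.7]
tool_rot: [-3.141, -0.316, 3.141]
force: [-0.3, 0.1, -3.9]
width: 11.5
gripper_force: 59.1
```

Request:
move_arm(
  targets="-1 0 0 0 0 4 0;-1 0 0 0 0 4 0;-1 0 0 0 0 4 0;-1 0 0 0 0 4 0;-1 0 0 0 0 4 0",
)

```text
clock: 19.37
eef_pos: [442.5, 253.1, 143.1]
tool_rot: [-3.141, -0.665, 3.14]
force: [-0.2, 0.4, -3.1]
width: 11.0
gripper_force: 59.2
```

Request:
move_arm(
  targets="-1 0 0 0 0 4 0;-1 0 0 0 0 4 0;-1 0 0 0 0 4 0;-1 0 0 0 0 3 0;-1 0 0 0 0 0 0",
)

```text
clock: 19.78
eef_pos: [442.3, 252.3, 140.0]
tool_rot: [-3.136, -0.927, 3.135]
force: [0.0, -0.0, -2.9]
width: 10.6
gripper_force: 59.2
```

Request:
move_arm(
  targets="-1 0 0 0 0 0 0;-1 0 0 0 0 0 0;-1 0 0 0 0 0 0;-1 0 0 0 0 0 0;-1 0 0 0 0 0 0",
)

```text
clock: 20.2
eef_pos: [441.4, 255.0, 144.1]
tool_rot: [3.141, -0.923, -3.139]
force: [-0.7, -0.4, -2.6]
width: 10.9
gripper_force: 59.2
```

Run:
```python
from h import *
s=read_state(); print(s['clock'],s['eef_pos'],s['tool_rot'],s['force'],s['torque'],s['width'],s['gripper_force'],s['qpos'])
d=cam('scene');t=cam('top')
f=lambda d:cv2.cvtColor(d['color'],cv2.COLOR_RGB2BGR)
a=cv2.resize(f(d)[210:320,310:430],(480,440),interpolation=cv2.INTER_CUBIC);b=cv2.resize(f(t)[180:290,230:310],(320,440),interpolation=cv2.INTER_CUBIC)
cv2.imwrite('pics/pour.png',np.hstack([a,b]))
```

```text
20.2 [441.35842281 254.97786827 144.12084847] [ 3.14079799 -0.92326409 -3.13924711] [-0.70622159 -0.42452233 -2.57971691] [-0.03043762 -1.15643271 -0.01202681] 10.903245508702886 59.221935868263245 [-0.30768137  1.05010799 -0.14584019  1.2703177  -0.22008531  1.68471211
  1.20971382]
```

View pics/pour.png

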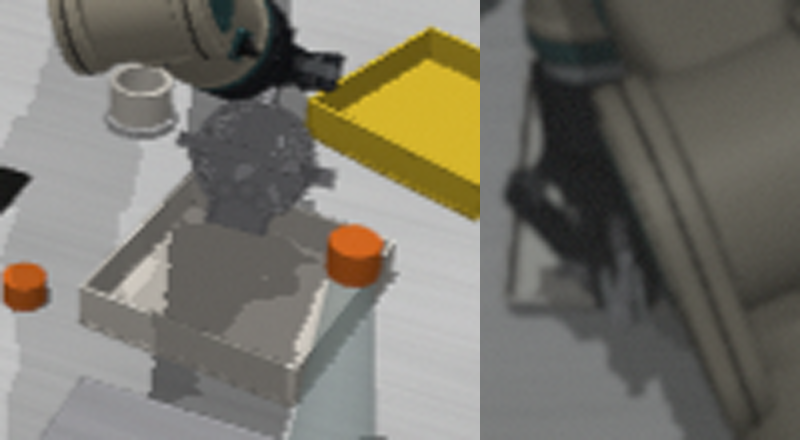

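The scene view shows the basket tipped about 53°, with the spout at (240,215) over the tray. The tray floor is partly hidden by the basket, the shadow and the bottle, so I'll jiggle a little to be sure, then level off and check.

Request:
move_arm(
  targets="-1 0 0 0 5 0 0;-1 0 0 0 -5 0 0;-1 0 0 0 -5 0 0;-1 0 0 0 5 0 0;-1 0 0 0 0 -4 0",
)

```text
clock: 20.72
eef_pos: [441.4, 254.1, 140.2]
tool_rot: [-3.138, -0.858, 3.139]
force: [-0.5, 2.4, -2.2]
width: 10.7
gripper_force: 59.6
```

Request:
move_arm(
  targets="-1 0 0 0 0 4 0;-1 0 0 0 0 0 0;-1 0 0 0 0 0 0;-1 0 0 0 0 0 0;-1 0 0 0 0 0 0",
)

```text
clock: 21.13
eef_pos: [441.5, 254.7, 143.4]
tool_rot: [3.142, -0.924, -3.14]
force: [-0.5, -1.1, -2.2]
width: 10.7
gripper_force: 59.7
```

Request:
move_arm(
  targets="-1 0 0 0 0 -5 0;-1 0 0 0 0 -5 0;-1 0 0 0 0 -5 0;-1 0 0 0 0 -5 0;-1 0 0 0 0 -5 0",
)

```text
clock: 21.55
eef_pos: [441.7, 254.9, 144.1]
tool_rot: [3.14, -0.483, -3.14]
force: [-0.1, -0.2, -1.5]
width: 10.9
gripper_force: 59.6
```

Request:
move_arm(
  targets="-1 0 0 0 0 -5 0;-1 0 0 0 0 -5 0;-1 0 0 0 0 -5 0;-1 0 0 0 0 -5 0;-1 0 0 0 0 -5 0",
)

```text
clock: 21.97
eef_pos: [441.2, 254.9, 144.5]
tool_rot: [3.14, -0.048, -3.141]
force: [0.9, 0.5, -1.8]
width: 10.9
gripper_force: 59.5
```

Request:
move_arm(
  targets="-1 0 0 0 0 -3 0;-1 0 -1 -0.5 0 0 0;-1 -0.4 -1.6 -0.5 0 0 0;-1 -0.4 -1.6 0 0 0 0;-1 -0.4 -1.6 0 0 0 0",
)

```text
clock: 22.38
eef_pos: [453.9, 195.6, 154.3]
tool_rot: [3.141, -0.0, -3.14]
force: [0.4, -1.1, -2.3]
width: 11.2
gripper_force: 59.6
```

Request:
move_arm(
  targets="-1 -0.4 -1.6 0 0 0 0;-1 -0.4 -1.6 0 0 0 0;-1 -0.4 -1.6 0 0 0 0;-1 -0.4 -1.6 0 0 0 0;-1 -0.4 -1.6 0 0 0 0",
)

```text
clock: 22.8
eef_pos: [473.8, 115.0, 153.8]
tool_rot: [3.142, -0.001, 3.141]
force: [1.0, 0.2, -2.1]
width: 11.0
gripper_force: 59.6
```

Request:
move_arm(
  targets="-1 -0.4 -1.6 0 0 0 0;-1 -0.4 -1.6 0 0 0 0;-1 0 0 0 0 0 0;-1 0 0 0 0 0 0;-1 0 0 0 0 0 0",
)

```text
clock: 23.22
eef_pos: [481.5, 85.0, 153.5]
tool_rot: [3.141, -0.001, -3.141]
force: [0.3, 0.6, -2.0]
width: 10.7
gripper_force: 59.5
```

Run:
```python
from h import *
s=read_state(); print(s['clock'],s['eef_pos'],s['tool_rot'],s['force'],s['torque'],s['width'],s['gripper_force'],s['qpos'])
d=cam('scene');t=cam('top')
f=lambda d:cv2.convertScaleAbs(cv2.cvtColor(d['color'],cv2.COLOR_RGB2BGR),alpha=1.3)
z=lambda i,w,h:cv2.resize(i,(w,h),interpolation=cv2.INTER_CUBIC)
a=z(f(d)[245,310:430] if 0 else f(d)[245:315,320:420],400,280);b=z(f(d)[190:260,280:380],400,280)
c=z(f(t)[190:270,230:310],320,320); e=z(f(t)[170:250,300:420],480,320)
cv2.imwrite('pics/chk.png',np.vstack([np.hstack([a,b]),np.hstack([c,e])]))
```

```text
23.2167 [481.46169537  85.03985258 153.54002279] [ 3.14086114e+00 -6.20200821e-04 -3.14068878e+00] [ 0.34544301  0.62061583 -1.95362429] [-0.02216977  0.12884691  0.04827064] 10.651605162512547 59.50919151306152 [-0.22077969  0.51826998 -0.01550177  2.03712463  0.01232594  0.58671903
  1.32718611]
```

View pics/chk.png

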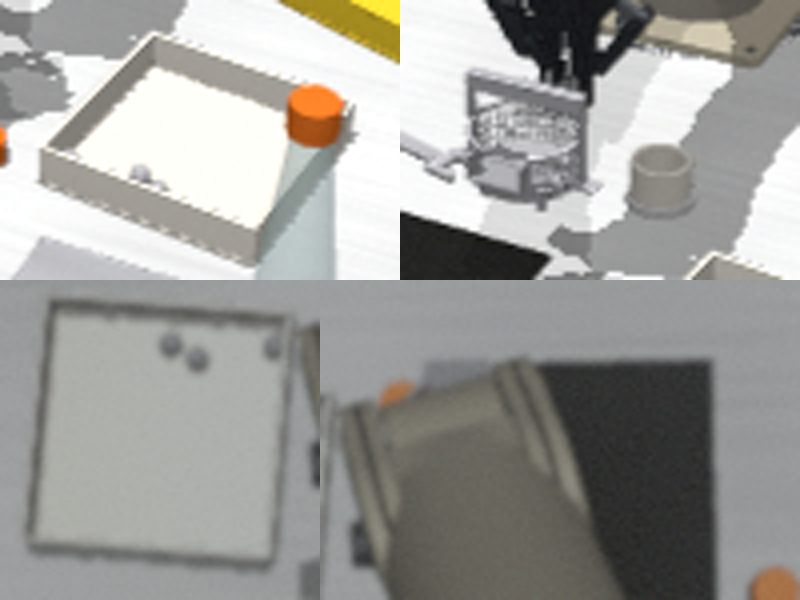

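All three balls lie in the white tray, at picture (171,345), (197,360) and (273,347). The basket looks level and empty (1.95 N), so I'll return it to the mat.

Request:
move_arm(
  targets="-1 -0.2 -0.8 0 0 0 0;-1 -0.4 -1.6 0 0 0 0;-1 -0.4 -1.6 0 0 0 0;-1 -0.4 -1.6 0 0 0 0;-1 -0.4 -1.6 0 0 0 0",
)

```text
clock: 23.73
eef_pos: [499.7, 12.2, 153.3]
tool_rot: [-3.141, -0.0, -3.139]
force: [0.7, -0.3, -3.0]
width: 11.0
gripper_force: 59.6
```

Request:
move_arm(
  targets="-1 -0.3 -1.6 0 0 0 0;-1 -0.2 -0.9 1 0 0 0;-1 0 0 2 0 0 0;-1 0 0 2 0 0 0;-1 0 0 2 0 0 0",
)

```text
clock: 24.15
eef_pos: [504.6, -12.1, 82.1]
tool_rot: [3.141, 0.0, -3.14]
force: [-0.3, -0.2, -2.8]
width: 10.8
gripper_force: 59.5
```

Request:
move_arm(
  targets="-1 0 0 2 0 0 0;-1 0 0 1.5 0 0 0;-1 0 0 0.8 0 0 0;-1 0 0 0 0 0 0;-1 0 0 0 0 0 0",
)

```text
clock: 24.57
eef_pos: [504.4, -11.9, 40.0]
tool_rot: [3.141, -0.001, -3.14]
force: [0.8, -0.3, -1.5]
width: 11.0
gripper_force: 59.5
```

Run:
```python
from h import *
s=read_state(); print(s['clock'],s['eef_pos'],s['tool_rot'],s['force'],s['torque'])
to([504.4,-12,29.2],[np.pi,0.002,np.pi])
```

```text
24.5667 [504.43317143 -11.90042462  39.99277056] [ 3.14146350e+00 -8.44245292e-04 -3.13975799e+00] [ 0.75912227 -0.34787879 -1.53461374] [-0.01027284  0.15382919 -0.02694959]
shift tool cm [ 0.   -0.01  1.08] turn tool deg [ 0.01 -0.16  0.11]
```

Request:
move_arm(
  targets="-1 0 0 0.5 0 0 0;-1 0 0 0.3 0 0 0;-1 0 0 0.1 0 0 0;-1 0 0 0.1 0 0 0;-1 0 0 0 0 0 0",
)

```text
clock: 24.98
eef_pos: [504.7, -12.1, 30.4]
tool_rot: [3.142, 0.0, -3.14]
force: [-0.5, -0.4, -2.1]
width: 10.9
gripper_force: 59.5
```

Run:
```python
from h import *
s=read_state(); print(s['clock'],s['eef_pos'],s['tool_rot'],s['force'],s['torque'])
```

```text
24.9833 [504.74082569 -12.12765059  30.43849288] [ 3.14157192e+00  3.38734638e-04 -3.14023148e+00] [-0.47212209 -0.38161307 -2.06462538] [-0.03592448  0.10440702  0.03673109]
```

Request:
move_arm(
  targets="-1 0 0 0.1 0 0 0;-1 0 0 0.05 0 0 0;-1 0 0 0 0 0 0;-0.7 0 0 0 0 0 0;-0.4 0 0 0 0 0 0",
)

```text
clock: 25.4
eef_pos: [505.2, -12.1, 29.1]
tool_rot: [3.142, 0.001, -3.14]
force: [-0.4, 0.4, 0.2]
width: 23.7
gripper_force: 0.0
```

Request:
move_arm(
  targets="0 0 0 0 0 0 0;0.4 0 0 0 0 0 0;0.4 0 0 0 0 0 0;0.4 0 0 0 0 0 0;0.4 0 0 -1 0 0 0",
)

```text
clock: 25.82
eef_pos: [503.4, -12.1, 37.8]
tool_rot: [-3.142, -0.003, -3.14]
force: [0.4, 0.7, -0.6]
width: 59.9
gripper_force: 0.0
```

Request:
move_arm(
  targets="0.4 0 0 -2 0 0 0;0.4 0 0 -3 0 0 0;0.4 1 0 -3 0 0 0;0.4 2 0 -3 0 0 0;0.4 2 0 -2 0 0 0",
)

```text
clock: 26.23
eef_pos: [455.3, -12.2, 171.6]
tool_rot: [3.142, 0.004, -3.14]
force: [-0.1, 0.5, 0.4]
width: 59.7
gripper_force: 0.0
```

Request:
move_arm(
  targets="0.4 0 -4 0 0 0 0;0.4 0 -4 0 0 0 0;0.4 0 -4 0 0 0 0;0.4 0 -4 0 0 0 0;0.4 0 -4 0 0 0 0",
)

```text
clock: 26.65
eef_pos: [454.5, -214.0, 169.8]
tool_rot: [-3.141, 0.001, -3.14]
force: [0.5, 0.2, -0.2]
width: 60.1
gripper_force: 0.0
```

Request:
move_arm(
  targets="0.4 0 -3 0 0 0 0;0.4 0 0 0 0 0 0;0.4 0 0 0 0 0 0;0.4 0 0 0 0 0 0;0.4 0 0 0 0 0 0",
)

```text
clock: 27.07
eef_pos: [455.1, -240.5, 169.0]
tool_rot: [3.141, -0.0, -3.138]
force: [0.6, 0.1, -0.6]
width: 59.8
gripper_force: 0.0
```

Run:
```python
from h import *
s=read_state(); print(s['clock'],s['eef_pos'],s['force'],s['width'])
t=cam('top');g=t['color'].mean(2).astype(int)
# mat extent and basket blob (non-black in mat)
mk=np.zeros(g.shape,np.uint8); mk[180:265,335:410]=g[180:265,335:410]<45
P=cv2.findNonZero(mk); print(cv2.minAreaRect(P))
for p in [(571,-12,54),(623,-12,37),(473,-12,54),(571,33,83),(571,-57,83)]: print(p,proj(t,p).round(1))
for r in range(188,252,3): print(r,' '.join('%3d'%v for v in g[r,342:402:2]))
```

```text
27.0667 [ 455.06294976 -240.51129834  169.03682922] [ 0.56162737  0.07462292 -0.60092066] 59.77183601140677
((370.8381652832031, 220.73252868652344), (58.4873046875, 52.05120086669922), 88.80650329589844)
(571, -12, 54) [371.5 207.3]
(623, -12, 37) [370.3 189.1]
(473, -12, 54) [373.  244.2]
(571, 33, 83) [354.9 206.1]
(571, -57, 83) [389.8 204.9]
188 122 119 120 120 120 123 120 118 119 117 116 112 114 111 112 113 110 105 106 116 116 116 116 116 115 115 115 115 118 120
191 118  79  64  64  61  63  63  54  54  55  70  93  94  95  95  96  95  85  74  55  50  51  49  50  48  45  44  45  94 119
194 116  69  37  37  41  39  44  40  43  54  83  91  95  95  95  94  95  85  73  78  64  43  41  41  40  38  41  41  93 118
197 116  69  38  40  38  42  40  42  70  80  73  94  94  92  95  96  95  82  69  72  83  80  46  41  41  38  41  45  89 118
200 117  68  41  40  42  41  42  60  77  80  91  93  96  94  94  95  95  95  88  79  67  82  82  43  39  41  41  42  87 117
203 118  70  42  41  37  40  56  98 103 108 113 111 108 106 105 105 103 108 110 112 111 111 119 111  72  40  43  42  89 119
206 117
[... 1276 characters left out ...]
  40  43  38  37  88 118 106  54  39  38  41  38  38  37  37  40  40  40  61 115
239 120  79  38  43  39  42  41  41  40  42  41  42  36  40  78 116 108  57  37  39  37  36  40  39  37  34  41  37  61 114
242 121  86  39  42  38  40  39  41  39  39  42  36  40  35  69 110 110  61  37  40  39  39  37  39  39  38  38  38  60 113
245 123  92  42  40  41  41  40  37  38  42  42  41  40  37  41  51  45  38  40  42  40  39  38  39  42  40  38  42  58 113
248 121  92  44  39  42  35  43  39  40  43  43  40  39  37  36  34  40  40  36  39  39  39  42  42  38  38  39  39  58 114
251 123 102  71  76  72  69  69  71  75  78  85  84  79  71  70  69  80  83  83  90  94  80  78  94  96  95  96  96  97 116
```

The basket stands upright: its tail end is at row 244 and its bail at rows 203–206, as predicted for upright at x≈571, about 28 mm from the mat's centre. The gripper is clear, so I'm handing in.

```bash
python3 -c "
from h import *
print(order.finish_job())"
```

```text
the job is handed in; nothing more can be done
None
```

The job is handed in: the lock gave clockwise, all three balls are in the white tray, the empty basket stands upright on the drip mat, and neither bottle was touched; the verdict was not shown.

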